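# Seat a T bracket in the drilling jig's corner and hold it

## Robot

A 6-joint arm with a two-finger parallel gripper is mounted at the origin on the work surface. World frame = base frame: x ahead of the robot, y to its left, z up, the work surface at z = 0. Lengths are in m, angles in degrees, forces in N, time in s.
With the tool pointing down it reaches from about 0.325 to 0.9 m from the base axis. Payload 6.1 kg.
Tool frame: the origin (TCP) lies on the centre line of the jaws, within the pads' length; the fingertips stand 25 mm ahead of it and the grasp point (between the pads) lies 6 mm ahead of it (env.nose_length is the distance from the TCP to the fingertips, in m); z points along the fingers, y is the line along which they close (so a half turn about z gives the same grasp; the last joint's range is limited). The gripper opens to 87 mm and grips with 3 to 60 N. Pads are 19 mm wide; open, the fingers measure 117 mm over their backs; the gripper's body (75 mm by 190 mm) begins 51 mm behind the grasp point.
Start: joints at [-77.011, 12.628, 87.462, -0, 79.91, -7.225], TCP at [0.216, -0.587, 0.248] pointing down, gripper open.
Joint ranges: [-170.65, 170.65], [-52.31, 119.04], [5.05, 147.46], [-71.25, 251.25], [11.57, 151.72], [-153.62, 153.62]. Speed limits (degrees/s): [147.25, 147.25, 172.46, 180, 180, 180].

## Interface

Orientations are given as [roll, pitch, yaw] about the fixed x, y, z axes, in that order (R = Rz(yaw) Ry(pitch) Rx(roll)).
In Python, from cell import readout, grab_frame, camera_info, job, cut_out, env gives the robot as it stands.
- The arm moves only by the shell command python3 -m jog 'ROWS' [FORCE]. ROWS is JSON, a list that holds one entry, the list of rows, each a list of 7 numbers: the closure in counts, from 0 (fully open) to 255 (shut), then the shift along the tool's x, y, z in cm, then the turn, a rotation vector about the tool's x, y, z in degrees. A call has 1 to 8 rows; each row is the pose to reach, as a shift and turn from the pose commanded when the call began, along the tool's axes at that moment; what a row does not reach only later rows make up. A row lasts 1/10 s, in which the tool goes at most 50 mm and 8.59 degrees, less where a joint would pass 70% of its speed; a pose out of reach is approached as far as the arm can. A call with a gripper value outside its range is refused whole. The fingers move at their own pace and stop on an object; FORCE is the grip in N (left out, the last holds). Time passes only in rows, so rows that repeat a pose let the fingers close. It gives the time, the measured TCP pose, the force, the opening and the grip force at its end, in the units of the state.
- readout.sense(): the state, without advancing time (a new reading comes with each control period).
- grab_frame(name): name is "scene" or "top"; returns the picture (384x512x3 uint8, red, green, blue); there is no depth.
- camera_info(name): a dict with "mtx" (3x3 intrinsics, pixels), "R" (3x3) and "t" (3): a world point X has camera coordinates R X + t. Camera axes: x right, y down, z forward; pixel columns grow to the right and rows downward; lengths in m; the calibration is good to about 2 mm. A picture is of the moment at which its call begins. camera_info takes no time and is no camera call.
- job.job_done(): hands the job in; it is judged then, once.
Trained networks look in the newest picture that a camera, given by its name, has taken for a name from the list of things; names that differ only in an ending like _2 or _b are one class to them, and where a whole thing is asked for, a point or a joint stands for the part that bears it (a point fixed in the world has none). Each returns a list of dicts, best first, with "score" (0 to 1); they miss things now and then, are a little off and sometimes report something else, mostly with a low value. They report only what shows in the picture. A call takes as long as a camera call. They do not tell look-alikes from the thing itself.
- cut_out(camera, target): "mask" (384x512 bool, what is visible of it) and "extent" ([left, top, right, bottom] in pixels, round what is visible of it).
The state is a dict: "time": time; "q": joint angles; "joint_vel": joint speeds; "joint_efforts": joint torques, N m; "tool_pos": TCP position; "eef_rot": TCP orientation; "wrist_force": force on the tool from outside, world axes, zero at the start; "torque": the same for the moment, N m; "gripper_width": finger opening in m; "grasp_force": force on a finger pad.
Only numpy, scipy, OpenCV 4.12 (cv2) and the standard library are available. Lean on these libraries where they do the work, as an engineer would, in place of code of your own. Each camera call takes 0.05 s, during which the arm holds its last target. There are 200 camera calls.

## Task

Get the wooden T bracket ready for drilling: swing the orange flip stop down until it rests in its catch on the jig board, then set the bracket on the board and press it into the corner, with a long side of its foot flush along the aluminium fence and an end of its foot against the flip stop. Finish while still holding the bracket there, pressed firmly against fence and stop at the same time; do not let go. Leave the glue bottle, the wax tin and the tape measure where they stand.

Things in the scene. Friction and masses are not known exactly. Their poses are not given: they have to be found in the camera images.
- jig: Jig fixed to the bench: plywood board 200 (x) x 260 (y) x 12 mm. Origin: centre of its underside, on the bench; x points to the fence, y along it towards the flip stop's end, z up. The corner: fence face in the plane x = +75 mm, and the lowered stop's face in the plane y = +70 mm. The bracket goes on the -x side of the fence and the -y side of the stop, on the board's top (z = 12 mm).
- corner (a point): The corner point on the board's top, where the planes of the fence's face and of the lowered stop's face meet: x = 75, y = 70, z = 12 mm in the jig frame, axes of the jig. A seated bracket has its origin at x = -38, y = -55, z = 0 mm from here, its length along y. Wood slides on the board with friction of about 0.5 to 0.7, so press down little while pushing into the corner.
- catch (a point): Middle of the catch, a dark steel U-shaped keeper on the board, 16 (x) x 35 (y) mm, its two cheeks up to 34 mm above the bench. The point is on the board's top at x = -29, y = 81, z = 12 mm in the jig frame, clear of the seated bracket.
- fence_mid (a point): Middle of the upper front edge of the aluminium fence bar: x = 75, y = 0, z = 42 mm in the jig frame, axes of the jig. The bar is fixed on the jig, 20 (x, from here to +x) x 240 (y) x 30 mm high (z = 12..42 above the bench). A dark steel clevis on its top, up to 61 mm above the bench, carries the flip stop's hinge.
- flip_stop (a joint): Angle of the orange flip stop, rad: 0 = down, lying level in its catch; 1.57 = upright above the fence; 1.9 = upper limit, leaning back past the fence. The hinge line is parallel to the jig's y. The hinge is stiff (about 0.14 N m): the stop stays wherever it is left and does not fall, so it must be pushed all the way down.
- stop_hinge (a point): Point in the middle of the flip stop's hinge line, in the jig frame at x = 85, y = 81, z = 52 mm; fixed, axes of the jig.
- stop_tip (a point): Point on the orange bar, mid-width, on its upper side 10 mm short of its free end; its axes turn with the bar (the jig's when down). Bar 22 (y) x 22 (z) x 108 mm: here it fills x = -10..98, y = -11..11, z = -22..0 mm; the hinge line is at x = 110, z = 13. When down its top is 39 mm above the bench. Upright, its upper side faces +x of the jig: push there to swing it down.
- bracket: Loose wooden T bracket, 0.18 to 0.35 kg: pale foot 76 (x) x 110 (y) x 18 mm high, with a dark upright web along its middle, 22 mm thick (x), 90 mm long (y), rising to 70 mm above the underside. Symmetrical: either way round is right. Origin: centre of the underside; z up. Grip the web across its thickness.
- glue: Bystander: standing yellow glue bottle with orange cap, 52 mm diameter, 130 mm high. Origin: centre of the underside.
- wax: Bystander: low black wax tin with a pale grey lid, 72 mm diameter, 45 mm high. Origin: centre of the underside.
- tape: Bystander: blue tape measure standing on edge, 62 x 34 x 60 mm. Origin: centre of the underside.
Things that resemble listed ones, but are neither listed nor needed, are in the scene too. What is meant by the bracket is not blue or purple, and is the larger of those in its own colour.

How it is judged (in metres and radians):
On the way:
1. the flip stop is swung down into its catch (within 0.05 rad) (value of joint flip_stop below 0.05 rad), for 0.2 s.
At the end, for the whole second after the job is handed in: Flip stop down (within 0.05 rad); bracket flat on the board (4 mm, 0.05 rad), along the fence within 0.035 rad, in the corner within 5 mm, at rest, pressing over 1.5 N on the fence and over 1.5 N on the stop bar at once, the fingers still pressing on it (over 1.5 N) (value of joint flip_stop below 0.05 rad and x of bracket in the frame of jig between 0.032 and 0.042 m and y of bracket in the frame of jig between 0.01 and 0.02 m and z of bracket in the frame of jig between 0.008 and 0.016 m and angle between the y axis of bracket and the y axis of jig, either way round below 0.035 rad and angle between bracket's own z axis and vertical below 0.05 rad and contact force between bracket and jig_c0 above 1.5 N and contact force between bracket and flip_stop_c0 above 1.5 N and contact force between the fingers and bracket above 1.5 N and linear speed of bracket below 0.02 m/s); the arm keeps its last pose, push and grip.
It fails at once if the glue bottle is moved by more than 25 mm or knocked over (distance of glue from where it was at the start of the episode above 0.025 m or angle between glue's own z axis and vertical above 0.5 rad).
It fails at once if the wax tin is moved by more than 25 mm or knocked over (distance of wax from where it was at the start of the episode above 0.025 m or angle between wax's own z axis and vertical above 0.5 rad).
It fails at once if the tape measure is moved by more than 25 mm or knocked over (distance of tape from where it was at the start of the episode above 0.025 m or angle between tape's own z axis and vertical above 0.5 rad).
It also fails if it takes over 67 s, if anything falls off the work surface, if the arm or the gripper's body presses on something with over 40 N, if the wrist force passes 120 N, or if a joint passes its speed limit or range.

## Working session

There is one attempt and no reset: what is moved stays moved. The work goes in short steps, Python scripts to look and compute and a shell command to move; the robot and the scene stay as the last step left them, time stands still between calls to the robot, and variables do not carry over. Pictures are saved under pics/ and viewed, at most 10 in all, crops included, and the job is handed in when it is done.

```bash
mkdir -p pics; ls
python3 - <<'E'
from cell import readout, grab_frame, camera_info, cut_out, env
import cv2,numpy as np
print(readout.sense())
for c in("scene","top"):
    im=grab_frame(c); cv2.imwrite(f"pics/{c}0.png",cv2.resize(im[:,:,::-1],(800,600),interpolation=cv2.INTER_CUBIC))
    k=camera_info(c); print(c,k, "campos",-k["R"].T@k["t"])
    for n in("bracket","flip_stop","jig","glue","wax","tape"):
        print(n,[(round(d["score"],2),[int(v) for v in d["extent"]]) for d in cut_out(c,n)][:5])
print(readout.sense()["time"])
E
```

```text
pics
{'time': 0.0, 'q': array([-7.70124149e+01,  1.26740999e+01,  8.75237261e+01, -1.28142377e-03,
        7.99101212e+01, -7.22673172e+00]), 'joint_vel': array([ 0.04069164, -0.04829082,  0.0416556 ,  0.02752457,  0.07218379,
        0.01069839]), 'joint_efforts': array([-1.20692497e-03, -4.94621265e+01, -3.87368524e+01,  6.98348042e-02,
        5.75193751e-02, -1.75386808e-04]), 'tool_pos': array([ 0.21580417, -0.58596901,  0.24646838]), 'eef_rot': array([-1.79892752e+02, -1.23281695e-02,  2.02145309e+01]), 'wrist_force': array([ 0.10918371, -0.39147121, -0.37956142]), 'torque': array([-0.05515627, -0.02272106, -0.01809292]), 'grasp_force': 0.0, 'gripper_width': 0.08717213811127203}
scene {'mtx': array([[468.04609696,   0.        , 243.3935217 ],
       [  0.        , 468.04609696, 193.46293309],
       [  0.        ,   0.        ,   1.        ]]), 'R': array([[ 0.77737149,  0.62890337, -0.01319563],
       [ 0.44628527, -0.56618267, -0.69301272],
       [-0.44330917,  0.53283932, -0.72080458]]), 't': array([-0.43267583, -0.1949222 ,  1.69423828])} campos [ 1.17441213 -0.74100706  
[... 442 characters left out ...]
     [  0.        ,   0.        ,   1.        ]]), 'R': array([[ 0.01212673, -0.99957737,  0.02642021],
       [-0.99270487, -0.01520473, -0.11960709],
       [ 0.11995826, -0.02477703, -0.99246971]]), 't': array([-0.01287795,  0.56099362,  1.02465383])} campos [0.43414158 0.02104513 1.08437694]
bracket [(0.91, [314, 193, 358, 240]), (0.89, [328, 256, 364, 290]), (0.81, [276, 258, 311, 287]), (0.73, [377, 194, 426, 229]), (0.17, [152, 175, 167, 195])]
flip_stop [(0.79, [149, 171, 171, 192])]
jig [(0.55, [148, 161, 256, 256])]
glue [(0.96, [305, 114, 330, 138])]
wax [(0.57, [366, 120, 392, 150]), (0.56, [148, 162, 258, 256])]
tape [(0.88, [72, 204, 96, 232]), (0.32, [314, 192, 361, 239])]
0.7
```

View pics/scene0.png

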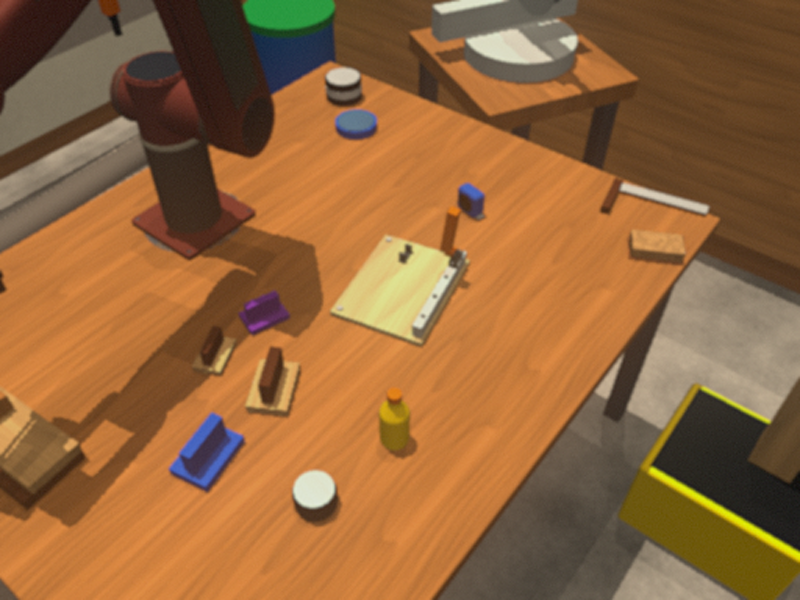

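View pics/top0.png

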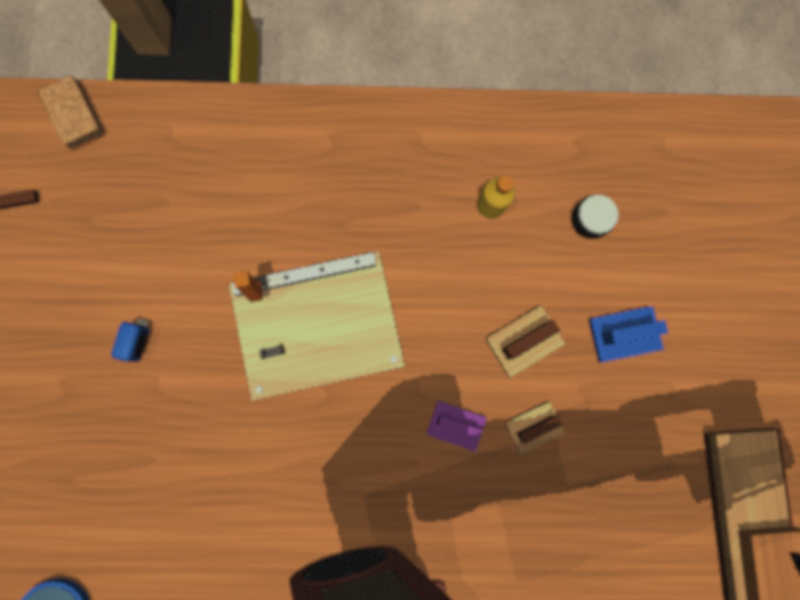

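Scene: the jig board spans about (230–403, 253–398) in the enlarged top picture, with the orange stop upright at (248,285). The real bracket is the large pale one at (525,340); the small one at (537,427) is a look-alike, and so are the blue and purple ones. The glue is at (497,197) and the wax at (597,215). Next I fit the jig and bracket poses by silhouette.

```bash
cat > h.py <<'E'
import numpy as np,cv2
from scipy.optimize import minimize
from cell import readout, grab_frame, camera_info, cut_out, env
S=4
def box(a,b): return np.array([[x,y,z] for x in(a[0],b[0]) for y in(a[1],b[1]) for z in(a[2],b[2])])
JIG=[box((-.1,-.13,0),(.1,.13,.012)),box((.075,-.12,.012),(.095,.12,.042))]
BR=[box((-.038,-.055,0),(.038,.055,.018)),box((-.011,-.045,.018),(.011,.045,.070))]
def rz(a): c,s=np.cos(a),np.sin(a); return np.array([[c,-s,0],[s,c,0],[0,0,1]])
def proj(k,P):
    c=P@k["R"].T+k["t"]; u=c@k["mtx"].T; return u[:,:2]/u[:,2:]
def sil(k,parts,p,z=0):
    m=np.zeros((384*S,512*S),np.uint8)
    for b in parts:
        u=proj(k,b@rz(p[2]).T+[p[0],p[1],z])
        h=cv2.convexHull(((u+.5)*S-.5).astype(np.float32)).reshape(-1,2)
        cv2.fillConvexPoly(m,np.round(h*16).astype(np.int32),1,shift=4)
    return m
def fit(parts,masks,p0,z=0):
    K={c:camera_info(c) for c in masks}; M={c:np.kron(m.astype(np.uint8),np.ones((S,S),np.uint8)) for c,m in masks.items()}
    def cost(p):
        t=0
        for c in M:
            s=sil(K[c],parts,p,z); t+=1-(s&M[c]).sum()/(s|M[c]).sum()
        return t
    best=None
    for d in(-.2,0,.2):
        q=np.array([p0[0],p0[1],p0[2]+d])
        r=minimize(cost,q,method="Nelder-Mead",options=dict(initial_simplex=q+np.array([[0,0,0],[.02,0,0],[0,.02,0],[0,0,.2]]),xatol=1e-4,fatol=1e-4))
        if best is None or r.fun<best.fun: best=r
    return best.x,best.fun
def ray(c,u,z):
    k=camera_info(c); d=k["R"].T@np.linalg.solve(k["mtx"],[u[0],u[1],1]); o=-k["R"].T@k["t"]; return (o+d*(z-o[2])/d[2])
E
python3 - <<'E'
from h import *
def near(c,n,e):
    grab_frame(c)
    L=cut_out(c,n); f=lambda d:np.hypot((d["extent"][0]+d["extent"][2])/2-e[0],(d["extent"][1]+d["extent"][3])/2-e[1])
    d=min(L,key=f); print(c,n,d["extent"],d["score"]); return d["mask"]
b={"scene":near("scene","bracket",(175,243)),"top":near("top","bracket",(336,216))}
j={"scene":near("scene","jig",(258,176)),"top":near("top","jig",(202,208))}
b0=ray("top",(336,218),.02); j0=ray("top",(203,210),.012)
for nm,P,m,p0 in(("br",BR,b,[b0[0],b0[1],np.radians(-60)]),("jig",JIG,j,[j0[0],j0[1],np.radians(12)])):
    print(nm,p0)
    for cs in(("top","scene"),("top",),("scene",)):
        x,f=fit(P,{c:m[c] for c in cs},p0); print(cs,x[:2].round(4),np.degrees(x[2]).round(2),round(f,3))
for n,z,u in(("glue",.13,(505/1.5625,184/1.5625)),("wax",.045,(597/1.5625,215/1.5625))): print(n,ray("top",u,z))
E
```

```text
scene bracket [154.8, 223.7, 194.3, 266.1] 0.95
top bracket [313.1, 196.9, 361.6, 240.8] 0.75
scene jig [211.0, 131.8, 302.1, 222.4] 0.86
top jig [146.7, 161.9, 256.2, 254.5] 0.67
br [np.float64(0.4940020721255936), np.float64(-0.23390018691289738), np.float64(-1.0471975511965976)]
('top', 'scene') [ 0.4946 -0.235 ] 30.75 0.109
('top',) [ 0.4946 -0.2343] -148.71 0.034
('scene',) [ 0.4957 -0.2361] 30.75 0.068
jig [np.float64(0.5107111315302517), np.float64(0.11559766597558087), np.float64(0.20943951023931956)]
('top', 'scene') [0.5185 0.1178] 13.23 0.112
('top',) [0.5184 0.118 ] 13.1 0.029
('scene',) [0.5182 0.1178] 13.41 0.082
glue [ 0.73023447 -0.17960894  0.13      ]
wax [ 0.70593337 -0.35286936  0.045     ]
```

```bash
cat >> h.py <<'E'
from scipy.spatial.transform import Rotation as Ro
JP=np.array([.5185,.1178]); JY=np.radians(13.2)
def jw(x,y,z): # jig mm -> world m
    return rz(JY)@np.array([x,y,z])/1e3+[JP[0],JP[1],0]
def wj(P): return rz(-JY)@(np.array(P)-[JP[0],JP[1],0])*1e3
def rel(P,yaw,start=None):
    s=readout.sense()
    R0=Ro.from_euler("xyz",s["eef_rot"],degrees=True); p0=s["tool_pos"]
    if start: p0=np.array(start[0]); R0=Ro.from_euler("xyz",[180,0,start[1]],degrees=True)
    R1=Ro.from_euler("xyz",[180,0,yaw],degrees=True)
    print("shift cm",(R0.inv().apply(np.array(P)-p0)*100).round(2),"turn",np.degrees((R0.inv()*R1).as_rotvec()).round(2))
E
python3 - <<'E'
from h import *
P=jw(150,81,210); print("stage",P); rel(P,13.2,((.2158,-.586,.2480),20.2))
print("arc corner d=95, TCP relative to jig x,z")
for t in np.radians([110,90,75,60,45,30,15,5,0]):
    x=85-95*np.cos(t)-13*np.sin(t)+10; z=52+95*np.sin(t)-13*np.cos(t)+25; print(np.degrees(t).round(),x.round(1),z.round(1))
E
```

```text
stage [0.64604041 0.23091252 0.21      ]
shift cm [ 68.59 -61.81   3.8 ] turn [ 0. -0.  7.]
arc corner d=95, TCP relative to jig x,z
110.0 115.3 170.7
90.0 82.0 172.0
75.0 57.9 165.4
60.0 36.2 152.8
45.0 18.6 135.0
30.0 6.2 113.2
15.0 -0.1 89.0
5.0 -0.8 72.3
0.0 0.0 64.0
```

```bash
python3 -m jog '[[[255,68.6,-61.8,0,0,0,7],[255,68.6,-61.8,0,0,0,7],[255,68.6,-61.8,0,0,0,7],[255,68.6,-61.8,0,0,0,7],[255,68.6,-61.8,0,0,0,7],[255,68.6,-61.8,0,0,0,7],[255,68.6,-61.8,0,0,0,7],[255,68.6,-61.8,0,0,0,7]]]' 10
python3 - <<'E'
from h import *
rel(jw(150,81,210),13.2); print(readout.sense()["q"].round())
E
```

```text
time: 1.9
tool_pos: [0.4029, -0.2308, 0.2479]
eef_rot: [179.9, -0.0, 13.2]
wrist_force: [0.5, -0.9, -0.2]
gripper_width: 0.0308
grasp_force: 0.0
shift cm [ 34.2  -39.41   3.79] turn [ 0.05 -0.05 -0.01]
[-40. -10. 110.   0.  79.  37.]
```

```bash
python3 -m jog '[[[255,34.2,-39.4,0,0,0,0],[255,34.2,-39.4,0,0,0,0],[255,34.2,-39.4,0,0,0,0],[255,34.2,-39.4,0,0,0,0],[255,34.2,-39.4,0,0,0,0],[255,34.2,-39.4,0,0,0,0],[255,34.2,-39.4,0,0,0,0],[255,34.2,-39.4,0,0,0,0]]]' 10
python3 - <<'E'
from h import *
rel(jw(150,81,172),13.2); s=readout.sense(); print(s["q"].round(), wj(s["tool_pos"]))
E
```

```text
time: 2.7
tool_pos: [0.5893, 0.1236, 0.2477]
eef_rot: [180.0, -0.0, 13.2]
wrist_force: [0.9, 0.2, 0.7]
gripper_width: 0.0003
grasp_force: 0.0
shift cm [ 7.98 -9.15  7.58] turn [ 0.01 -0.04  0.03]
[ 4.  9. 91. -0. 79. 81.] [ 70.22329046 -10.54360426 247.73383494]
```

```bash
python3 -m jog '[[[255,8,-9.1,0,0,0,0],[255,8,-9.1,0,0,0,0],[255,8,-9.1,0,0,0,0],[255,8,-9.1,3,0,0,0],[255,8,-9.1,7.6,0,0,0],[255,8,-9.1,7.6,0,0,0]]]' 10
python3 - <<'E'
from h import *
im=grab_frame("scene"); cv2.imwrite("pics/s1.png",cv2.resize(im[100:250,180:380,::-1],(800,600),interpolation=cv2.INTER_CUBIC))
s=readout.sense(); print(wj(s["tool_pos"]))
E
```

```text
time: 3.3
tool_pos: [0.6409, 0.2276, 0.1634]
eef_rot: [-180.0, 0.8, 13.2]
wrist_force: [0.2, 0.4, -1.0]
gripper_width: 0.0004
grasp_force: 0.0
[146.03058439  78.68434757 167.25928215]
```

View pics/s1.png

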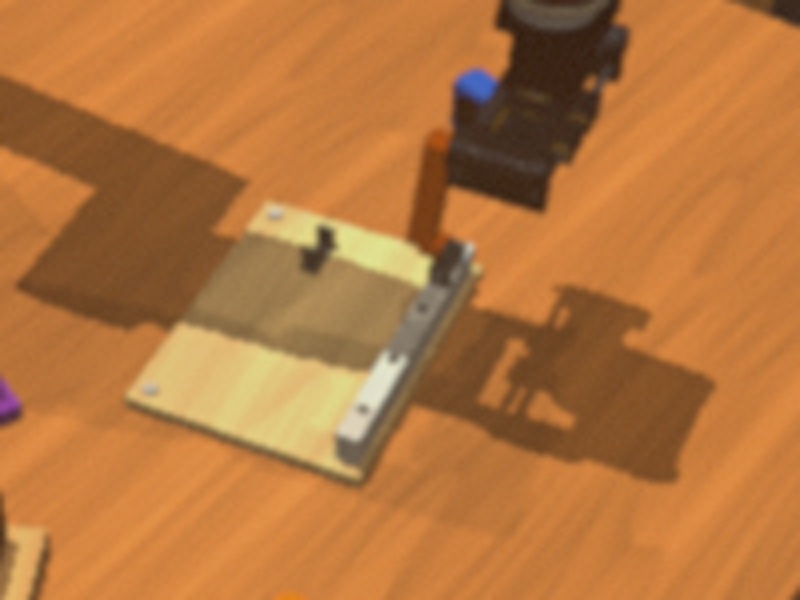

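The gripper is on the +x side of the upright stop, whose top is at (437,140) in the crop, and the catch is clear at (320,245). Next I sweep it down along the arc.

```bash
python3 -m jog '[[[255,-2,0,0,0,0,0],[255,-4,0,0,0,0,0],[255,-5.5,0,0,0,0,0],[255,-6.8,0,0,0,0,0],[255,-8,0,0.3,0,0,0],[255,-9.2,0,0.7,0,0,0],[255,-10.4,0,1.2,0,0,0],[255,-11.4,0,1.9,0,0,0]]]' 10;python3 -m jog '[[[255,-1,0,0.9,0,0,0],[255,-1.7,0,1.8,0,0,0],[255,-2.4,0,2.9,0,0,0],[255,-3,0,4,0,0,0],[255,-3.4,0,5.2,0,0,0],[255,-3.6,0,6.4,0,0,0],[255,-3.7,0,7.3,0,0,0],[255,-3.7,0,8.1,0,0,0]]]' 10;  python3 - <<'E'
from h import *
s=readout.sense(); print(wj(s["tool_pos"]))
E
```

```text
time: 4.15
tool_pos: [0.5366, 0.2024, 0.1567]
eef_rot: [180.0, -0.4, 13.2]
wrist_force: [-0.0, 0.4, 1.2]
gripper_width: 0.0004
grasp_force: 0.5
time: 4.95
tool_pos: [0.4982, 0.1937, 0.0703]
eef_rot: [-180.0, 0.1, 13.2]
wrist_force: [0.5, -0.2, 1.4]
gripper_width: 0.0004
grasp_force: 0.5
[-2.41342652 78.55151767 70.33448427]
```

```bash
python3 -m jog '[[[255,0,0,0.4,0,0,0],[255,0,0,0.8,0,0,0],[255,0,0,1.0,0,0,0],[255,0,0,1.2,0,0,0],[255,0,0,1.3,0,0,0],[255,0,0,1.3,0,0,0]]]' 10
```

```text
time: 5.55
tool_pos: [0.4988, 0.1939, 0.0636]
eef_rot: [180.0, 0.1, 13.3]
wrist_force: [-20.6, -5.3, 43.2]
gripper_width: 0.0004
grasp_force: 21.9
```

```bash
python3 -m jog '[[[255,0,0,-5,0,0,0],[255,0,0,-10,0,0,0],[100,0,0,-14,0,0,-8],[0,-10.2,41.6,-14,0,0,-108],[0,-10.2,41.6,-14,0,0,-108],[0,-10.2,41.6,-14,0,0,-108],[0,-10.2,41.6,-14,0,0,-108],[0,-10.2,41.6,-14,0,0,-108]]]' 10
python3 - <<'E'
from h import *
rel([.4948,-.2347,.2],121.1); print(readout.sense()["q"].round())
E
```

```text
time: 6.35
tool_pos: [0.4973, -0.029, 0.1989]
eef_rot: [180.0, -0.0, 59.5]
wrist_force: [0.2, -0.8, -1.0]
gripper_width: 0.0407
grasp_force: 0.0
shift cm [-17.86  10.22  -0.11] turn [ 5.000e-02  1.000e-02 -6.157e+01]
[-12.  -3. 109.   0.  73.  18.]
```

```bash
python3 -m jog '[[[0,-17.8,10.2,0,0,0,-61.5],[0,-17.8,10.2,0,0,0,-61.5],[0,-17.8,10.2,0,0,0,-61.5],[0,-17.8,10.2,0,0,0,-61.5],[0,-17.8,10.2,0,0,0,-61.5],[0,-17.8,10.2,0,0,0,-61.5],[0,-17.8,10.2,0,0,0,-61.5],[0,-17.8,10.2,0,0,0,-61.5]]]' 10
python3 - <<'E'
from h import *
rel([.4948,-.2347,.056],121.1); print(readout.sense()["q"].round())
im=grab_frame("top"); cv2.imwrite("pics/t2.png",cv2.resize(im[130:280,130:380,::-1],(800,480),interpolation=cv2.INTER_CUBIC))
# refine jig with stop down
im=grab_frame("scene"); cv2.imwrite("pics/s2.png",cv2.resize(im[100:280,140:380,::-1],(800,600),interpolation=cv2.INTER_CUBIC))
E
```

```text
time: 7.15
tool_pos: [0.4938, -0.233, 0.1984]
eef_rot: [-180.0, -0.0, 120.9]
wrist_force: [-0.3, -0.8, 0.1]
gripper_width: 0.0869
grasp_force: 0.0
shift cm [-0.2   0.   14.24] turn [-0.   -0.02 -0.16]
[-34.   4. 102.   0.  74. -64.]
```

View pics/s2.png

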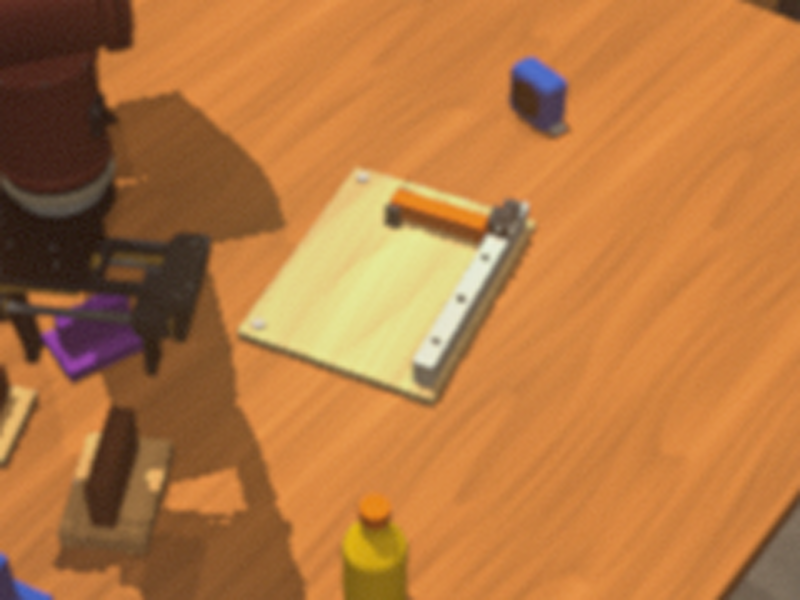

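View pics/t2.png

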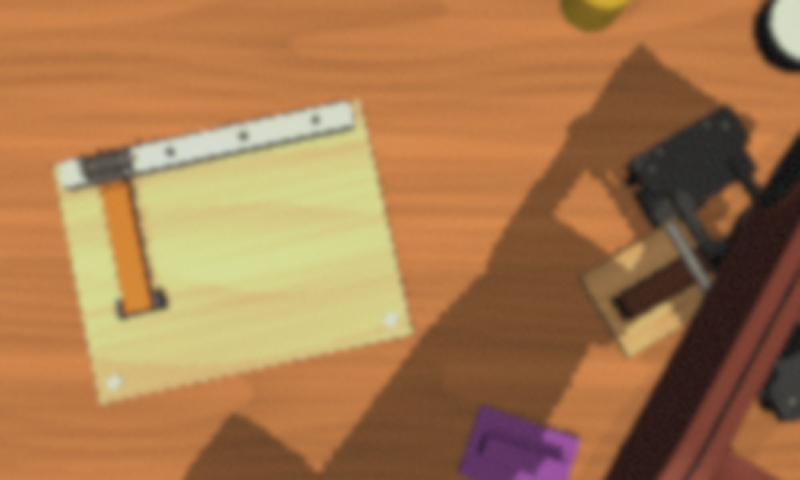

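The stop lies level in its catch at (435,212) in the scene crop, and the gripper straddles the bracket's web. Next I descend and grip.

```bash
python3 -m jog '[[[0,-0.2,0,4,0,0,0],[0,-0.2,0,8,0,0,0],[0,-0.2,0,11,0,0,0],[0,-0.2,0,13,0,0,0],[0,-0.2,0,14,0,0,0],[0,-0.2,0,14.8,0,0,0],[0,-0.2,0,14.8,0,0,0]]]' 30; python3 -m jog '[[[255,0,0,0,0,0,0],[255,0,0,0,0,0,0],[255,0,0,0,0,0,0],[255,0,0,0,0,0,0],[255,0,0,0,0,0,0],[255,0,0,0,0,0,0],[255,0,0,0,0,0,0],[255,0,0,0,0,0,0]]]' 30
```

```text
time: 7.95
tool_pos: [0.4948, -0.2341, 0.0503]
eef_rot: [-180.0, -0.0, 120.7]
wrist_force: [-0.0, 0.4, -0.2]
gripper_width: 0.0873
grasp_force: 0.0
time: 8.75
tool_pos: [0.4948, -0.2342, 0.0505]
eef_rot: [-180.0, -0.0, 120.7]
wrist_force: [0.7, 0.8, 0.6]
gripper_width: 0.0308
grasp_force: 0.0
```

```bash
python3 -m jog '[[[255,0,0,0,0,0,0],[255,0,0,0,0,0,0],[255,0,0,0,0,0,0],[255,0,0,0,0,0,0],[255,0,0,-2,0,0,0],[255,0,0,-5,0,0,0],[255,0,0,-8,0,0,0],[255,0,0,-8,0,0,0]]]' 30
python3 - <<'E'
from h import *
s=readout.sense(); s2=s["tool_pos"]
print(s["eef_rot"])
rel(jw(22,-15,130),103.2,((.4948,-.2342,.1300),120.7))
E
```

```text
time: 9.55
tool_pos: [0.4974, -0.2358, 0.1348]
eef_rot: [179.8, 0.4, 120.7]
wrist_force: [0.9, -0.4, -2.0]
gripper_width: 0.0216
grasp_force: 30.0
[179.79758819   0.40008412 120.69804294]
shift cm [26.96 21.66  0.  ] turn [ 0.  -0.  17.5]
```

```bash
python3 -m jog '[[[255,27,21.7,0,0,0,17.5],[255,27,21.7,0,0,0,17.5],[255,27,21.7,0,0,0,17.5],[255,27,21.7,0,0,0,17.5],[255,27,21.7,0,0,0,17.5],[255,27,21.7,0,0,0,17.5],[255,27,21.7,0,0,0,17.5],[255,27,21.7,0,0,0,17.5]]]' 30
python3 - <<'E'
from h import *
s=readout.sense(); print(s["q"].round(), wj(s["tool_pos"]))
for c in("scene","top"):
    grab_frame(c); L=cut_out(c,"bracket")
    best=[]
    for d in L:
        u=proj(camera_info(c),np.array([[s["tool_pos"][0],s["tool_pos"][1],.1]]))[0]
        e=d["extent"]; best.append((abs((e[0]+e[2])/2-u[0])+abs((e[1]+e[3])/2-u[1]),d))
    dd,d=min(best,key=lambda b:b[0]); print(c,dd.round(),d["score"],np.array(d["extent"]).round())
    np.save(f"m_{c}.npy",d["mask"])
im=grab_frame("scene"); cv2.imwrite("pics/s3.png",cv2.resize(im[90:270,140:380,::-1],(800,600),interpolation=cv2.INTER_CUBIC))
E
```

```text
time: 10.35
tool_pos: [0.5426, 0.1142, 0.1288]
eef_rot: [-179.9, -0.2, 103.5]
wrist_force: [-0.7, -0.7, -3.5]
gripper_width: 0.022
grasp_force: 30.0
[  4.  10. 104.   0.  66. -10.] [ 22.67558702  -9.01040887 128.77016095]
scene 4.0 0.73 [247. 152. 280. 184.]
top 28.0 0.66 [225. 188. 229. 204.]
```

View pics/s3.png

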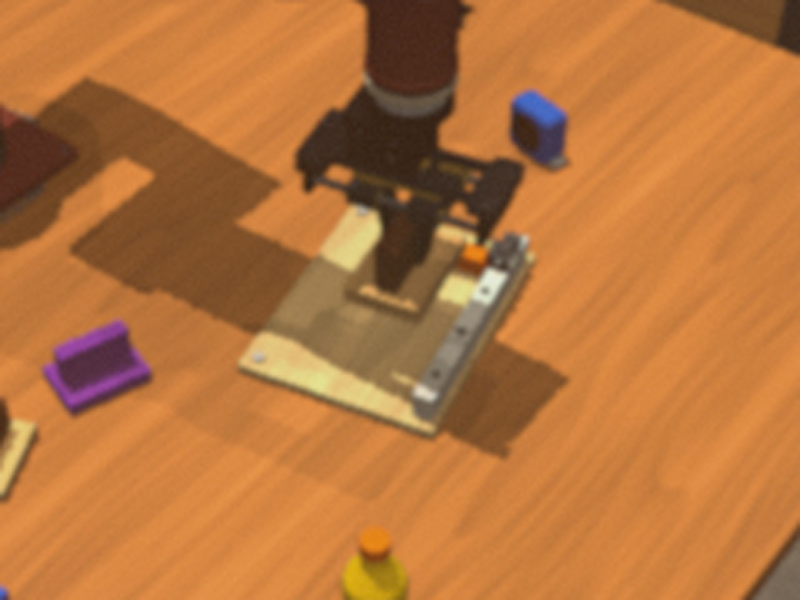

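The bracket hangs level over the board, with its foot's front edge at (390,300) in the crop. It is clear of the fence and of the stop, so I lower it.

```bash
python3 -m jog '[[[255,0,0,2,0,0,0],[255,0,0,4,0,0,0],[255,0,0,5.4,0,0,0],[255,0,0,6.0,0,0,0],[255,0,0,6.3,0,0,0],[255,0,0,6.3,0,0,0]]]' 30
python3 - <<'E'
from h import *
s=readout.sense(); print(wj(s["tool_pos"]),s["eef_rot"])
E
```

```text
time: 11.2
tool_pos: [0.5439, 0.1083, 0.0677]
eef_rot: [180.0, 0.0, 103.2]
wrist_force: [0.1, -1.1, -2.5]
gripper_width: 0.0219
grasp_force: 30.0
[ 22.56316364 -15.00785966  67.71815472] [1.79990183e+02 4.38495310e-03 1.03161092e+02]
```

```bash
python3 -m jog '[[[255,0,0,0.3,0,0,0],[255,0,0,0.5,0,0,0],[255,0,0,0.5,0,0,0],[255,0,0,0.5,0,0,0]]]' 30; python3 -m jog '[[[255,0,0.4,0,0,0,0],[255,0,0.8,0,0,0,0],[255,0,1.1,0,0,0,0],[255,0,1.2,0,0,0,0],[255,0,1.2,0,0,0,0]]]' 30;python3 - <<'E'
from h import *
s=readout.sense(); print(wj(s["tool_pos"]),s["eef_rot"],s["torque"])
E
```

```text
time: 11.6
tool_pos: [0.5438, 0.1088, 0.0628]
eef_rot: [180.0, 0.0, 103.2]
wrist_force: [-0.3, -0.3, -3.1]
gripper_width: 0.0218
grasp_force: 30.0
time: 12.1
tool_pos: [0.5555, 0.1115, 0.0626]
eef_rot: [180.0, 0.0, 103.2]
wrist_force: [0.1, 0.5, -3.6]
gripper_width: 0.0218
grasp_force: 30.0
[ 34.62636714 -14.5871991   62.55301165] [1.79998082e+02 6.27169445e-04 1.03196814e+02] [-0.04126727 -0.09000127  0.03287713]
```

```bash
python3 -m jog '[[[255,0,0,0.1,0,0,0],[255,0,0,0.1,0,0,0],[255,0,0,0.1,0,0,0]]]' 30; python3 -m jog '[[[255,0.8,0,0,0,0,0],[255,1.6,0,0,0,0,0],[255,2.2,0,0,0,0,0],[255,2.5,0,0,0,0,0],[255,2.5,0,0,0,0,0]]]' 30;python3 - <<'E'
from h import *
s=readout.sense(); print(wj(s["tool_pos"]),s["eef_rot"],rz(-JY)@s["wrist_force"],s["torque"])
E
```

```text
time: 12.4
tool_pos: [0.5556, 0.1115, 0.0625]
eef_rot: [180.0, 0.0, 103.2]
wrist_force: [-3.4, -0.3, 5.0]
gripper_width: 0.022
grasp_force: 30.0
time: 12.9
tool_pos: [0.5505, 0.1367, 0.0625]
eef_rot: [179.9, 0.0, 103.2]
wrist_force: [1.1, -2.0, 5.3]
gripper_width: 0.022
grasp_force: 30.0
[35.42923653 11.13320857 62.53055824] [1.79871835e+02 1.55430295e-02 1.03246399e+02] [ 0.56033597 -2.22168941  5.25583573] [-0.25505129  0.01926773  0.08656218]
```

```bash
cat > f.py <<'E'
from h import *
s=readout.sense(); print(wj(s["tool_pos"]),"rpy",s["eef_rot"].round(2),"Fjig",(rz(-JY)@s["wrist_force"]).round(1),"T",(rz(-JY)@s["torque"]).round(2))
E
python3 -m jog '[[[255,0.1,0.1,0,0,0,0],[255,0.2,0.1,0,0,0,0],[255,0.3,0.1,0,0,0,0],[255,0.3,0.1,0,0,0,0]]]' 30;python3 f.py
```

```text
time: 13.3
tool_pos: [0.5507, 0.1392, 0.0625]
eef_rot: [179.9, 0.1, 103.2]
wrist_force: [0.5, -4.6, 6.7]
gripper_width: 0.022
grasp_force: 30.0
[36.28577356 13.51811782 62.54792443] rpy [1.7989e+02 5.0000e-02 1.0323e+02] Fjig [-0.5 -4.6  6.7] T [-0.47  0.24  0.11]
```

```bash
python3 -m jog '[[[255,0.1,0.1,-0.03,0,0,0],[255,0.2,0.2,-0.03,0,0,0],[255,0.3,0.2,-0.03,0,0,0],[255,0.3,0.2,-0.03,0,0,0]]]' 30;python3 f.py
```

```text
time: 13.7
tool_pos: [0.5506, 0.1409, 0.0626]
eef_rot: [-179.9, 0.2, 103.2]
wrist_force: [-5.0, -11.1, 11.6]
gripper_width: 0.0218
grasp_force: 30.0
[36.49779903 15.19560785 62.5839666 ] rpy [-1.7986e+02  1.6000e-01  1.0323e+02] Fjig [-7.4 -9.7 11.6] T [-1.39  1.06  0.  ]
```

```bash
python3 -m jog '[[[255,0.05,0.05,-0.05,0,0,0],[255,0.1,0.1,-0.08,0,0,0],[255,0.15,0.1,-0.08,0,0,0],[255,0.15,0.1,-0.08,0,0,0],[255,0.15,0.1,-0.08,0,0,0]]]' 30;python3 f.py
python3 - <<'E'
from h import *
im=grab_frame("scene"); cv2.imwrite("pics/s4.png",cv2.resize(im[110:210,210:310,::-1],(600,600),interpolation=cv2.INTER_CUBIC))
E
```

```text
time: 14.2
tool_pos: [0.5503, 0.1424, 0.0627]
eef_rot: [-179.7, 0.2, 103.2]
wrist_force: [-6.5, -10.4, 9.2]
gripper_width: 0.0219
grasp_force: 30.0
[36.59070017 16.7124787  62.66947319] rpy [-1.7975e+02  1.6000e-01  1.0324e+02] Fjig [-8.7 -8.6  9.2] T [-1.46  1.29  0.02]
```

View pics/s4.png

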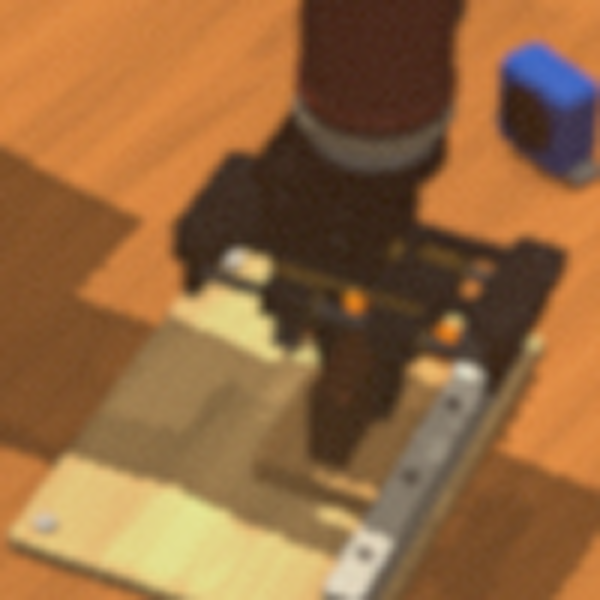

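The bracket is flush along the fence. The y force isn't rising with travel, so it may still be sliding toward the stop; I push further.

```bash
python3 -m jog '[[[255,0.05,0,-0.05,0,0,0],[255,0.1,0,-0.05,0,0,0],[255,0.15,0,-0.05,0,0,0],[255,0.2,0,-0.05,0,0,0],[255,0.2,0,-0.05,0,0,0]]]' 30;python3 f.py
```

```text
time: 14.75
tool_pos: [0.5502, 0.1431, 0.0628]
eef_rot: [-179.7, 0.3, 103.2]
wrist_force: [-4.6, -15.5, 6.7]
gripper_width: 0.0218
grasp_force: 30.0
[36.61447834 17.43027534 62.83331607] rpy [-179.75    0.28  103.24] Fjig [ -8.  -14.    6.7] T [-2.4   1.12  0.08]
```

```bash
python3 -m jog '[[[255,0.05,0,0,0,0,0],[255,0.1,0,0,0,0,0],[255,0.15,0,0,0,0,0],[255,0.2,0,0,0,0,0],[255,0.2,0,0,0,0,0]]]' 30;python3 f.py
```

```text
time: 15.25
tool_pos: [0.5501, 0.1434, 0.063]
eef_rot: [-179.7, 0.4, 103.2]
wrist_force: [-3.9, -22.9, 7.9]
gripper_width: 0.0219
grasp_force: 30.0
[36.59432717 17.68840446 62.99363107] rpy [-179.74    0.44  103.25] Fjig [ -9.  -21.4   7.9] T [-3.6   1.27  0.06]
```

```bash
python3 -m jog '[[[255,0,0.05,-0.03,0,0,0],[255,0,0.1,-0.05,0,0,0],[255,0,0.15,-0.05,0,0,0],[255,0,0.15,-0.05,0,0,0],[255,0,0.15,-0.05,0,0,0],[255,0,0.15,-0.05,0,0,0]]]' 40;python3 f.py
python3 - <<'E'
from h import *
import time
s=readout.sense(); grab_frame("scene"); L=cut_out("scene","bracket"); P=jw(37,15,30); u=proj(camera_info("scene"),P[None])[0]
for d in L: print(d["score"],d["extent"],u)
im=grab_frame("scene"); k=camera_info("scene")
big=cv2.resize(im[110:210,210:310,::-1],(600,600),interpolation=cv2.INTER_CUBIC)
c=np.array([jw(x,y,30) for x,y in((-1,-40),(75,-40),(75,70),(-1,70))]); q=((proj(k,c)-[210,110]+.5)*6).astype(np.int32)
cv2.polylines(big,[q],True,(255,255,0),1); cv2.imwrite("pics/s5.png",big)
E
python3 f.py
```

```text
time: 15.85
tool_pos: [0.5502, 0.1434, 0.0631]
eef_rot: [-179.6, 0.4, 103.2]
wrist_force: [-8.5, -23.2, 9.7]
gripper_width: 0.022
grasp_force: 40.0
[36.74783155 17.68947603 63.100633  ] rpy [-179.56    0.43  103.25] Fjig [-13.6 -20.6   9.7] T [-3.62  1.82 -0.01]
0.93 [112.9, 265.6, 155.3, 312.0] [269.5200741  178.04745121]
0.73 [152.1, 185.4, 184.2, 214.4] [269.5200741  178.04745121]
0.67 [119.8, 211.1, 153.3, 239.4] [269.5200741  178.04745121]
0.57 [255.3, 165.3, 286.4, 196.5] [269.5200741  178.04745121]
[36.70986466 17.70948794 63.08051522] rpy [-179.56    0.43  103.25] Fjig [-13.5 -20.8   9.3] T [-3.61  1.81  0.03]
```

View pics/s5.png

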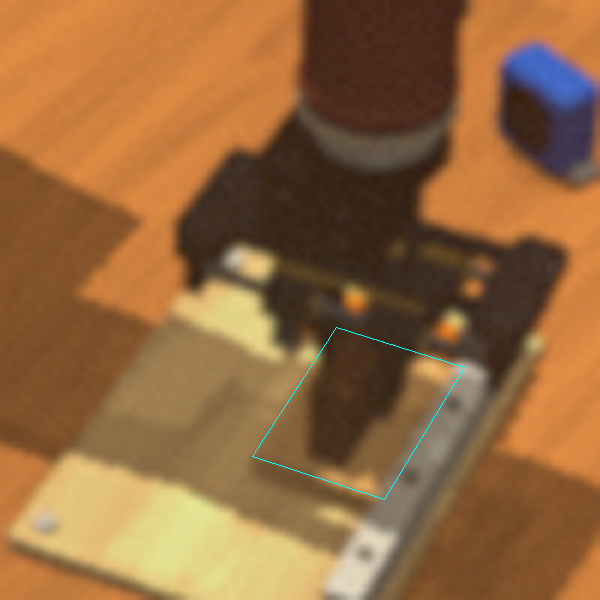

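The drawn seated outline matches the foot. The steady forces are about 13.5 N toward the fence and 20.7 N toward the stop, so I hand in.

```bash
python3 -c "
from cell import job; print(job.job_done())"
```

```text
the job is handed in; nothing more can be done
None
```

I swung the flip stop down into its catch and handed the job in at about 16 s, with the gripper still holding the bracket pressed into the corner: about 13.5 N towards the fence and 21 N towards the stop at the wrist. No verdict came back; the glue bottle, wax tin and tape measure were not touched.

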